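# Empty the used bolts from a two-bay tote into the red compartment of a rotary bin

### The job

The gearbox strip-down is finished: turn the knob of the round covered bin until its red compartment fills the window, then pick up the two-bay tote and tip the four used steel bolts through the window into the red compartment, keeping the three new brass bushes in their own bay. Set the tote gently back down, upright on its black mat, leave the red compartment showing in the window, and do not disturb the other things on the bench.

Things in the scene. Friction and masses are not known exactly. Their poses are not given: they have to be found in the camera images.
- drum (a joint): Turning drum of the bin, rad: 0 = red compartment fills the window; grows anticlockwise seen from above. No stops; about 0.08 N m of friction holds it where it is left. Starts at 0.75 to 1.5, so turn it clockwise. Four 90-degree compartments with coloured floors, anticlockwise from above: red, yellow, blue, green. Beyond 0.15 either way the next compartment begins to show.
- bin: Fixed grey sheet-steel rotary bin, 280 mm across, 75 mm high. Origin on the bench at the drum's axis; local -x points from the axis to the window's middle. The cover's window is a sector of +-36 degrees, from 45 to 132 mm from the axis, with a yellow flange 13 mm high on its sides and outer edge (flange top 88 mm above the bench).
- window (a point): Centre of the window opening, 95 mm from the drum's axis, at the cover's height (75 mm above the bench).
- red (a point): Point on the floor of the red compartment (12 mm above the bench), 95 mm from the drum's axis on the compartment's middle line; turns with the drum. In this frame the axis lies at (-67, -67) mm and the two dividers run from it along +x and +y. Right below window when red fills the window.
- knob (a point): Point on the drum's axis 100 mm above the bench, in the middle of the knob's black bar grip: 58 mm long, 14 mm thick, from 83 to 117 mm above the bench, on a skirt 52 mm across. The bar lies along the line from the axis to the middle of the red compartment (45 degrees between this frame's +x and +y); a white mark on its top is on the red side.
- mat: Black rubber mat 260 x 150 x 4 mm fixed on the bench, where the tote stands; origin under its centre.
- tote: Loose two-bay metal tote, 0.3 kg, 210 (x) x 92 (y) mm, origin under its middle. A cross wall at x = 0, 50 mm high, carries the grip; side walls 38 mm. The 3 mm floor is flat to x = +-65, then rises at 22 degrees to open end lips at x = +-105, 19 mm high. +x bay: four used bolts, which slide from about 22 degrees of slope on (tip the +x end down 50 to 65 degrees); -x bay: three brass bushes.
- tote_grip (a point): Middle of the blue grip on top of the tote's cross wall: an upright flat plate 12 mm thick (tote x), 64 mm wide (tote y), 36 mm high, from 50 to 86 mm above the tote's underside; this point is 68 mm above it. Axes as the tote's; take it from above, the fingers closing along the tote's x.
- tote_lip (a point): Middle of the tote's +x end lip (105 mm from its middle, 19 mm above its underside), over which the bolts leave.
- bolt1: Used dark steel hexagon bolt, 36 mm long, head 16 mm across flats, shank 10 mm, 32 g; loose in the tote's +x bay. Origin at the middle of its length, on its axis.
- bolt2: Used dark steel hexagon bolt, 36 mm long, head 16 mm across flats, shank 10 mm, 32 g; loose in the tote's +x bay. Origin at the middle of its length, on its axis.
- bolt3: Used dark steel hexagon bolt, 36 mm long, head 16 mm across flats, shank 10 mm, 32 g; loose in the tote's +x bay. Origin at the middle of its length, on its axis.
- bolt4: Used dark steel hexagon bolt, 36 mm long, head 16 mm across flats, shank 10 mm, 32 g; loose in the tote's +x bay. Origin at the middle of its length, on its axis.
- bush1: New brass bush, 22 mm outside, 14 mm inside, 18 mm high, 26 g; stands loose in the tote's -x bay. Origin under its centre.
- bush2: New brass bush, 22 mm outside, 14 mm inside, 18 mm high, 26 g; stands loose in the tote's -x bay. Origin under its centre.
- bush3: New brass bush, 22 mm outside, 14 mm inside, 18 mm high, 26 g; stands loose in the tote's -x bay. Origin under its centre.
- gear: Bystander: helical steel gear 126 mm across, 34 mm high, lying flat. Origin under its centre.
- bearing: Bystander: dark bearing ring 72 mm across, 18 mm high. Origin under its centre.
- spray: Bystander: blue and white spray can, 64 mm across, 201 mm high. Origin under its centre.
- battery: Bystander: black and red tool battery 115 x 75 x 60 mm. Origin under its centre.
- hammer: Bystander: hammer with orange handle lying on the bench. Origin on the bench below its middle.

How it is judged:
By the outcome, as a careful person would: the job done as asked, in the order asked, and still so for the second after the job is handed in, with the robot touching nothing.
It also fails if it takes over 67 s, if anything falls off the work surface, if the arm or the gripper's body presses on something with over 40 N, if the wrist force passes 120 N, or if a joint passes its speed limit or range.

### The arm

A 7-joint arm with a two-finger parallel gripper is mounted at the origin on the work surface. World frame = base frame: x ahead of the robot, y to its left, z up, the work surface at z = 0. Lengths are in mm, angles in rad, forces in N, time in s.
With the tool pointing down it reaches from about 425 to 875 mm from the base axis. Payload 9.9 kg.
Tool frame: the origin (TCP) lies midway between the tips of the shut fingers; the grasp point (between the pads) lies 19 mm behind it; z points along the fingers, y is the line along which they close (so a half turn about z gives the same grasp; the last joint's range is limited). The gripper opens to 85 mm and grips with 20 to 120 N. Pads are 22 mm wide; open, the fingers measure 114 mm over their backs; the gripper's body (76 mm by 85 mm) begins 54 mm behind the grasp point. The pads swing forward as they close: fully open they stand 13 mm farther back than shut.
Start: joints at [1.019, 0.576, 0.025, 1.437, -0.015, 1.129, -0.057], TCP at [304.378, -602.481, 231.289] pointing down, gripper open.
Joint ranges: [-2.76, 2.76], [-0.34, 2.15], [-1.52, 1.57], [0.19, 2.46], [-1.09, 4.23], [0.17, 1.99], [-2.82, 2.82]. Speed limits (rad/s): [2.22, 2.22, 3.01, 3.01, 3.14, 3.14, 3.14].

### API

Orientations are given as a unit quaternion [x, y, z, w].
In Python, from plant import * gives the robot as it stands. The module is installed in compiled form; this text tells all that it offers.
- The arm moves only by the tool carry_out, never from a script. Its argument "increments" is a list of rows, each an object with "xyz": the shift along the tool's x, y, z each as a share of 0.5 m, from -1 to 1, a list of three; "delta_rot": the turn, a rotation vector about the tool's x, y, z each as a share of pi rad, from -1 to 1, a list of three; "gripper": the closure, from -1 (fully open) to 1 (shut), so that 0 is half open. A call has 1 to 12 rows; each row shifts and turns the commanded pose from where the row before left it, along the tool's axes as they then stand; what a row does not reach is not made up. A row lasts 1/12 s, in which the tool goes at most 41.7 mm and 7.16 degrees, less where a joint would pass 70% of its speed; a pose out of reach is approached as far as the arm can. A call with a number of a shift or a turn outside -1 to 1 is refused whole. A call with a gripper value outside its range is refused whole. The fingers move at their own pace and stop on an object; the grip force is fixed at half the most. Time passes only in rows, so rows that do not move let the fingers close. It gives the time, the measured TCP pose, the force, the opening and the grip force at its end, in the units of the state.
- state(): the state, without advancing time (a new reading comes with each control period).
- grab_frame(name): name is "side" or "top"; returns (picture, depth): 384x512x3 uint8, red, green, blue; 384x512 float32, mm along the optical axis (not along the pixel's ray), 0 where there is no reading.
- calibration(name): a dict with "intrinsics" (3x3 intrinsics, pixels), "dist" ([k1, k2, p1, p2, k3] as OpenCV has them; the pictures are not rectified), "xyz" and "attitude" of the camera in the world. Camera axes: x right, y up, looking along -z (the intrinsics and any distortion apply to the point x, -y, -z); pixel columns grow to the right and rows downward; lengths in mm; the calibration is good to about 2 mm. A picture is of the moment at which its call begins. calibration takes no time and is no camera call.
- hand_in(): hands the job in; it is judged then, once.
The state is a dict: "clock": time; "q": joint angles; "joint_vel": joint speeds; "effort": joint torques, N m; "position": TCP position; "tcp_rot": TCP orientation; "contact_force": force on the tool from outside, world axes, zero at the start; "torque": the same for the moment, N m; "opening": finger opening in mm; "grasp_force": force on a finger pad.
Only numpy, scipy, OpenCV 4.12 (cv2) and the standard library are available. Lean on these libraries where they do the work, as an engineer would, in place of code of your own. Each camera call takes 0.05 s, during which the arm holds its last target. There are 200 camera calls.

## Working session

There is one attempt and no reset: what is moved stays moved. The work goes in short steps, Python scripts to look and compute and a tool call to move; the robot and the scene stay as the last step left them, time stands still between calls to the robot, and variables do not carry over. Pictures are saved under pics/ and viewed, at most 10 in all, crops included, and the job is handed in when it is done.

Besides the shell and the picture viewer there is one more tool, called after "Emit:" by a JSON object that holds its "name" and its "arguments", one argument or row to a line. carry_out: Moves the arm, as the interface text tells. Shift numbers are shares of 0.5 m and turn numbers shares of pi rad, none past 1 either way. Its arguments: {"type":"object","properties":{"increments":{"type":"array"}},"required":["increments"]}

```bash
mkdir -p pics; ls; cat > h.py <<'E'
import numpy as np, cv2
from plant import *
from scipy.spatial.transform import Rotation as R
def save(name,fn):
    p,d=grab_frame(name); cv2.imwrite('pics/'+fn+'.png',p[...,::-1]); np.save('pics/'+fn+'.npy',d); return p,d
def cam(name):
    c=calibration(name); return np.array(c['intrinsics']),np.array(c['dist'],float),np.array(c['xyz'],float),R.from_quat(c['attitude']) if np.size(c['attitude'])==4 else R.from_matrix(c['attitude'])
def ray(name,uv):
    K,D,t,r=cam(name)
    n=cv2.undistortPoints(np.array(uv,float).reshape(-1,1,2),K,D).reshape(-1,2)
    return t,r.apply(np.c_[n[:,0],-n[:,1],-np.ones(len(n))])
def onz(name,uv,z):
    t,d=ray(name,uv); z=np.broadcast_to(z,len(d)); return t+d*((z-t[2])/d[:,2])[:,None]
def cloud(name,depth):
    v,u=np.mgrid[:384,:512]; t,d=ray(name,np.stack([u,v],-1).reshape(-1,2)); 
    return (t+d*depth.reshape(-1,1)).reshape(384,512,3)
def proj(name,P):
    K,D,t,r=cam(name); q=r.inv().apply(np.atleast_2d(P)-t)*[1,-1,-1]
    return cv2.projectPoints(q,np.zeros(3),np.zeros(3),K,D)[0].reshape(-1,2)
E
python3 - <<'E'
from h import *
for n in('top','side'):
    save(n,n+'0'); print(calibration(n))
print(state())
E
```

```text
pics
{'intrinsics': array([[480.22864906,   0.        , 263.39917732],
       [  0.        , 480.22864906, 197.47033397],
       [  0.        ,   0.        ,   1.        ]]), 'dist': array([-0.01113347,  0.        ,  0.        ,  0.        ,  0.        ]), 'xyz': array([ 357.24651043,  -21.09193268, 1512.64597771]), 'attitude': array([ 0.06290806, -0.05169585, -0.70280915,  0.7067032 ])}
{'intrinsics': array([[417.16171382,   0.        , 254.22750329],
       [  0.        , 417.16171382, 184.85684099],
       [  0.        ,   0.        ,   1.        ]]), 'dist': array([-0.02938864,  0.        ,  0.        ,  0.        ,  0.        ]), 'xyz': array([ 362.19794309, 1190.0990335 , 1090.96508098]), 'attitude': array([-0.04531858,  0.43180651,  0.89725823, -0.08010638])}
{'clock': 0.1, 'q': array([ 1.01915787,  0.57643768,  0.02486317,  1.43781385, -0.01498078,
        1.12900955, -0.05647057]), 'joint_vel': array([-0.00150949, -0.00248909, -0.00069081, -0.00133938, -0.00012887,
        0.00129703,  0.00047124]), 'effort': array([ 5.11214152e-03, -7.67298889e+01,  2.25790523e+00, -2.86603582e+01,
        1.59689540e-02,  8.59690859e-03, -5.84084410e-05]), 'position': array([ 304.20752348, -602.11155905,  230.53980115]), 'tcp_rot': array([ 9.72758546e-01,  2.31819456e-01, -2.20848134e-04, -7.08206462e-04]), 'contact_force': array([ 0.12363107,  0.03908863, -1.03893631]), 'torque': array([ 0.01111433,  0.0148756 , -0.00483137]), 'grasp_force': 0.0, 'opening': 85.70387166753036}
```

View pics/top0.png

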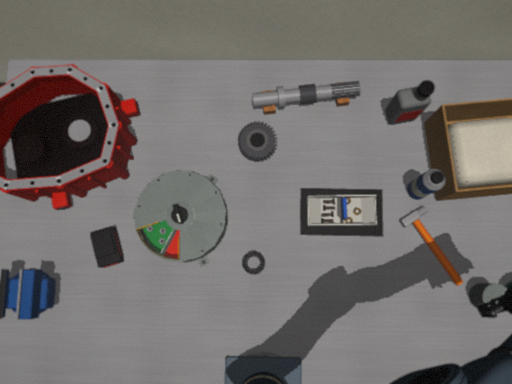

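View pics/side0.png

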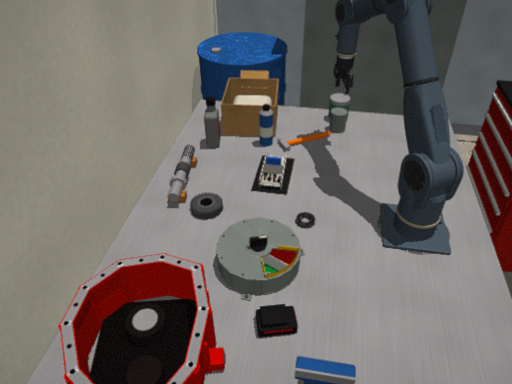

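The top view shows the bin at about (181,216) with its window at lower-left, showing green and a little red. The tote is on its mat at about (342,211), with bolts in the left bay. The robot base is at the bottom centre. I'll enlarge the bin and the tote.

```bash
python3 - <<'E'
from h import *
a=cv2.imread('pics/top0.png')
b=cv2.resize(a[160:275,125:240],(575,575),interpolation=cv2.INTER_CUBIC)
cv2.imwrite('pics/c1.png',b)
c=cv2.resize(a[180:245,295:390],(760,520),interpolation=cv2.INTER_CUBIC)
cv2.imwrite('pics/c2.png',c)
P=cloud('top',np.load('pics/top0.npy'))
# disc cover
m=(abs(P[...,2]-75)<4); m[:, :120]=0; m[:,240:]=0; m[:150]=0;m[275:]=0
xy=P[m][:,:2]; (c,r)=cv2.minEnclosingCircle(xy.astype(np.float32)); print('cover',c,r,P[m][:,2].mean())
# tote
m=(P[...,2]>25); m[:, :295]=0; m[:,390:]=0; m[:180]=0;m[245:]=0
print(cv2.minAreaRect(P[m][:,:2].astype(np.float32)))
m&=P[...,2]>70; print('grip',m.sum(),P[m].mean(0),cv2.minAreaRect(P[m][:,:2].astype(np.float32)))
E
```

```text
cover (582.8167724609375, 302.0535583496094) 203.73439025878906 75.18920824565566
((523.7396240234375, -162.7972412109375), (173.7003936767578, 401.2851257324219), 26.192407608032227)
grip 129 [ 515.47954329 -190.22490888  407.56041386] ((460.11322021484375, -148.24151611328125), (47.01703643798828, 323.70306396484375), 47.23784637451172)
```

View pics/c1.png

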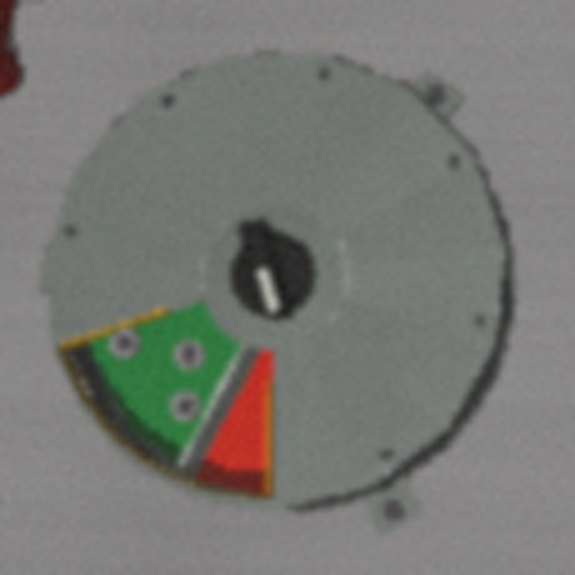

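View pics/c2.png

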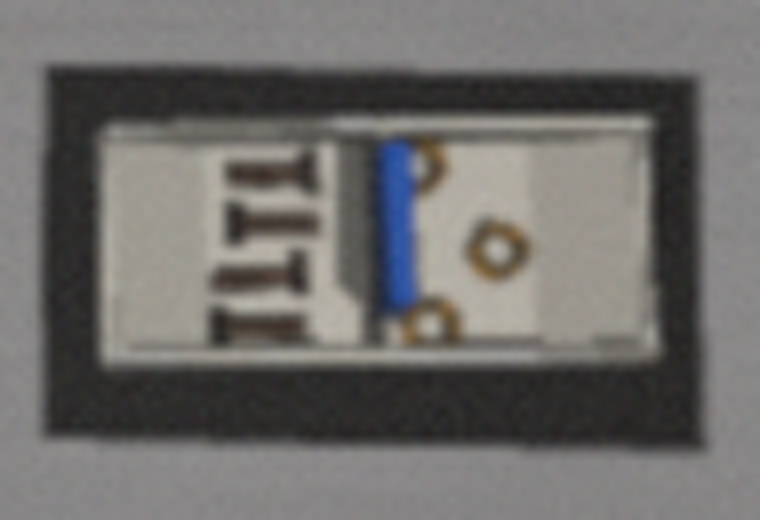

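The bin crop shows the window's outer flange corners at about (60,345) and (272,497) and the white knob mark from (262,268) to (275,312). The tote crop shows the rim corners at about (103,130), (652,118), (660,357) and (103,365), with the grip top spanning (388..413, 140..310). Next I'll compute world positions from the pixels and the filtered depth.

```bash
python3 - <<'E'
from h import *
from scipy.optimize import least_squares
d=np.load('pics/top0.npy'); P=cloud('top',d); im=cv2.imread('pics/top0.png')[...,::-1].astype(int)
v,u=np.mgrid[:384,:512]
def box(a,b,c,e): return (u>=a)&(u<b)&(v>=c)&(v<e)
# cover boundary circle from z≈75
m=box(128,236,160,270)&(abs(P[...,2]-75)<6)
mm=cv2.morphologyEx(m.astype(np.uint8),cv2.MORPH_CLOSE,np.ones((3,3)))
cs=max(cv2.findContours(mm,cv2.RETR_EXTERNAL,cv2.CHAIN_APPROX_NONE)[0],key=len).reshape(-1,2)
hull=onz('top',cs,75)[:,:2]
f=least_squares(lambda p:np.hypot(*(hull-p[:2]).T)-p[2],[600,230,140],loss='soft_l1',f_scale=2); print('cover fit',f.x)
c1=lambda p:(np.array(p)+.5)/5-.5+[125,160]
c2=lambda p:(np.array(p)+.5)/8-.5+[295,180]
fl=onz('top',c1([(60,345),(272,497)]),88)[:,:2]; print('flange',fl)
mk=onz('top',c1([(262,268),(275,312)]),117)[:,:2]; print('mark',mk)
ctr=f.x[:2]
for p in list(fl)+list(mk): print(np.hypot(*(p-ctr)),np.arctan2(*(p-ctr)[::-1]))
md=mk[1]-mk[0]; print('mark dir',np.arctan2(md[1],md[0]))
k=box(165,195,195,230)&(P[...,2]>108)&(P[...,2]<125); print('knobtop',k.sum(),np.median(P[k],0),cv2.minAreaRect(P[k][:,:2].astype(np.float32)))
mat=onz('top',c2([(45,68),(698,78),(703,446),(43,436)]),4); print('mat',mat,mat.mean(0))
rim=onz('top',c2([(103,130),(652,118),(660,357),(103,365)]),[23,23,23,23]); print('rim',rim,rim.mean(0))
g=onz('top',c2([(388,140),(413,140),(415,308),(391,310)]),90); print('grip',g,g.mean(0))
bl=(im[...,2]>im[...,0]+60)&box(335,360,190,225); q=P[bl]; print('blue',bl.sum(),np.median(q,0),q[np.abs(q[:,2]-90)<5].mean(0))
ql=q[np.abs(q[:,2]-90)<5]; print(cv2.minAreaRect(ql[:,:2].astype(np.float32)))
E
```

```text
cover fit [538.01680359 256.02547092 137.72308369]
flange [[494.49330867 380.83708058]
 [405.16204864 250.47537915]]
mark [[537.73775729 255.51540422]
 [511.79249627 246.94071864]]
132.1825726596477 1.906324596322583
132.97063371615144 -3.0998412953448415
0.5814076699203544 -2.0713934346071143
27.7533244572115 -2.808106347726774
mark dir -2.822402018027698
knobtop 98 [537.94838312 255.12134123 116.71593892] ((537.8870849609375, 255.66270446777344), (57.119110107421875, 14.049640655517578), 18.174571990966797)
mat [[ 635.06832932 -113.42296319    4.        ]
 [ 632.06794545 -372.96589652    4.        ]
 [ 485.58608534 -370.1179222     4.        ]
 [ 488.17125924 -111.82391061    4.        ]] [ 560.22340484 -242.08267313    4.        ]
rim [[ 606.91127282 -134.87378024   23.        ]
 [ 612.59036169 -350.0108481    23.        ]
 [ 518.46376312 -350.20111543   23.        ]
 [ 514.27631397 -134.13533647   23.        ]] [ 563.0604279  -242.30527006   23.        ]
grip [[ 592.33451116 -236.34048527   90.        ]
 [ 592.37421995 -245.68455412   90.        ]
 [ 529.06817503 -245.10102987   90.        ]
 [ 528.27735602 -236.17927892   90.        ]] [ 560.51356554 -240.82633704   90.        ]
blue 67 [ 559.0659188  -238.85798313   89.8584173 ] [ 561.65837195 -239.69694912   89.90743507]
((561.0097045898438, -240.01657104492188), (9.905770301818848, 58.1993293762207), 89.1139907836914)
```

Estimates:
- **Bin:** axis at (538, 256), window direction 2.545 rad, bar direction 3.459 rad, so the drum stands at about 0.915.
- **Tote:** grip at (560.5, -240.3), with tote +x pointing along world +y.

I'm moving to above the knob.

Emit:
{"name": "carry_out", "arguments": {
  "increments": [
    {"xyz": [0.0583, -0.0265, 0], "delta_rot": [0, 0, 0], "gripper": -1},
    {"xyz": [0.0583, -0.0265, 0], "delta_rot": [0, 0, 0], "gripper": -1},
    {"xyz": [0.0583, -0.0265, 0], "delta_rot": [0, 0, 0], "gripper": -1},
    {"xyz": [0.0583, -0.0265, 0], "delta_rot": [0, 0, 0], "gripper": -1},
    {"xyz": [0.0583, -0.0265, 0], "delta_rot": [0, 0, 0], "gripper": -1},
    {"xyz": [0.0583, -0.0265, 0], "delta_rot": [0, 0, 0], "gripper": -1},
    {"xyz": [0.0583, -0.0265, 0], "delta_rot": [0, 0, 0], "gripper": -1},
    {"xyz": [0.0583, -0.0265, 0], "delta_rot": [0, 0, 0], "gripper": -1},
    {"xyz": [0.0583, -0.0265, 0], "delta_rot": [0, 0, 0], "gripper": -1},
    {"xyz": [0.0583, -0.0265, 0], "delta_rot": [0, 0, 0], "gripper": -1},
    {"xyz": [0.0381, -0.0659, 0], "delta_rot": [0, 0, 0], "gripper": -1},
    {"xyz": [0.0381, -0.0659, 0], "delta_rot": [0, 0, 0], "gripper": -1}
  ]
}}

```text
clock: 1.1
position: [509.6, -275.2, 230.5]
tcp_rot: [0.973, 0.232, -0.0, -0.0]
contact_force: [0.6, 1.0, -0.1]
opening: 85.7
grasp_force: 0.0
```

Emit:
{"name": "carry_out", "arguments": {
  "increments": [
    {"xyz": [0.0381, -0.0659, 0], "delta_rot": [0, 0, 0], "gripper": -1},
    {"xyz": [0.0381, -0.0659, 0], "delta_rot": [0, 0, 0], "gripper": -1},
    {"xyz": [0.0381, -0.0659, 0], "delta_rot": [0, 0, 0], "gripper": -1},
    {"xyz": [0.0381, -0.0659, 0], "delta_rot": [0, 0, 0], "gripper": -1},
    {"xyz": [0.0381, -0.0659, 0], "delta_rot": [0, 0, 0], "gripper": -1},
    {"xyz": [0.0381, -0.0659, 0], "delta_rot": [0, 0, 0], "gripper": -1},
    {"xyz": [0.0381, -0.0659, 0], "delta_rot": [0, 0, 0], "gripper": -1},
    {"xyz": [0.0381, -0.0659, 0], "delta_rot": [0, 0, 0], "gripper": -1},
    {"xyz": [0.0381, -0.0659, 0], "delta_rot": [0, 0, 0], "gripper": -1},
    {"xyz": [0.0381, -0.0659, 0], "delta_rot": [0, 0, 0], "gripper": -1},
    {"xyz": [0.0381, -0.0659, 0], "delta_rot": [0, 0, 0], "gripper": -1},
    {"xyz": [0.0381, -0.0659, 0], "delta_rot": [0, 0, 0], "gripper": -1}
  ]
}}

```text
clock: 2.1
position: [534.4, 181.0, 231.1]
tcp_rot: [0.973, 0.232, -0.0, 0.0]
contact_force: [2.2, -0.4, -0.3]
opening: 85.2
grasp_force: 0.0
```

Emit:
{"name": "carry_out", "arguments": {
  "increments": [
    {"xyz": [0.0381, -0.0659, 0], "delta_rot": [0, 0, 0], "gripper": -1},
    {"xyz": [0.0381, -0.0659, 0], "delta_rot": [0, 0, 0], "gripper": -1},
    {"xyz": [0, 0, 0], "delta_rot": [0, 0, -0.0381], "gripper": -1},
    {"xyz": [0, 0, 0], "delta_rot": [0, 0, -0.0381], "gripper": -1},
    {"xyz": [0, 0, 0], "delta_rot": [0, 0, -0.0381], "gripper": -1},
    {"xyz": [0, 0, 0], "delta_rot": [0, 0, -0.0381], "gripper": -1},
    {"xyz": [0, 0, 0], "delta_rot": [0, 0, -0.0381], "gripper": -1},
    {"xyz": [0, 0, 0], "delta_rot": [0, 0, -0.0381], "gripper": -1},
    {"xyz": [0, 0, 0], "delta_rot": [0, 0, -0.0381], "gripper": -1},
    {"xyz": [0, 0, 0], "delta_rot": [0, 0, -0.0381], "gripper": -1},
    {"xyz": [0, 0, 0], "delta_rot": [0, 0, -0.0381], "gripper": -1},
    {"xyz": [0, 0, 0], "delta_rot": [0, 0, -0.0381], "gripper": -1}
  ]
}}

```text
clock: 3.1
position: [538.9, 255.0, 230.9]
tcp_rot: [0.671, 0.742, -0.0, -0.0]
contact_force: [0.6, -0.5, -0.4]
opening: 85.3
grasp_force: 0.0
```

Emit:
{"name": "carry_out", "arguments": {
  "increments": [
    {"xyz": [0, 0, 0], "delta_rot": [0, 0, -0.0381], "gripper": -1},
    {"xyz": [0, 0, 0], "delta_rot": [0, 0, -0.0381], "gripper": -1},
    {"xyz": [0, 0, 0], "delta_rot": [0, 0, -0.0381], "gripper": -1},
    {"xyz": [0, 0, 0], "delta_rot": [0, 0, -0.0381], "gripper": -1},
    {"xyz": [0, 0, 0], "delta_rot": [0, 0, -0.0381], "gripper": -1},
    {"xyz": [0, 0, 0], "delta_rot": [0, 0, -0.0381], "gripper": -1},
    {"xyz": [0, 0, 0], "delta_rot": [0, 0, -0.0381], "gripper": -1},
    {"xyz": [0, 0, 0], "delta_rot": [0, 0, -0.0381], "gripper": -1},
    {"xyz": [0, 0, 0], "delta_rot": [0, 0, -0.0381], "gripper": -1},
    {"xyz": [0, 0, 0], "delta_rot": [0, 0, -0.0381], "gripper": -1},
    {"xyz": [0, 0, 0], "delta_rot": [0, 0, -0.0381], "gripper": -1},
    {"xyz": [0, 0, 0], "delta_rot": [0, 0, -0.0381], "gripper": -1}
  ]
}}

```text
clock: 4.1
position: [539.0, 254.9, 231.0]
tcp_rot: [0.017, 1.0, -0.0, -0.0]
contact_force: [0.1, 0.1, 0.1]
opening: 85.0
grasp_force: 0.0
```

```bash
cat > st.py <<'E'
from h import *
np.set_printoptions(precision=4,suppress=True)
s=state(); print(s['clock'],s['position'],s['q'],s['contact_force'],s['opening'],s['grasp_force'])
M=R.from_quat(s['tcp_rot']).as_matrix(); print(M, 'yaw',np.arctan2(M[1,0],M[0,0]))
E
python3 st.py
```

```text
4.1 [539.014  254.9386 230.9566] [-0.0186  0.551  -0.8071  1.6359  0.4287  1.1417  0.602 ] [0.1392 0.0949 0.0936] 84.95509777811466 0.0
[[-0.9994  0.0348 -0.0006]
 [ 0.0348  0.9994 -0.0004]
 [ 0.0006 -0.0004 -1.    ]] yaw 3.106791769906496
```

Emit:
{"name": "carry_out", "arguments": {
  "increments": [
    {"xyz": [0.002, 0.002, 0.0], "delta_rot": [0, 0, -0.0374], "gripper": -1},
    {"xyz": [0, 0, 0.04], "delta_rot": [0, 0, -0.0374], "gripper": -1},
    {"xyz": [0, 0, 0.06], "delta_rot": [0, 0, -0.0374], "gripper": -1},
    {"xyz": [0, 0, 0.06], "delta_rot": [0, 0, 0], "gripper": -1},
    {"xyz": [0, 0, 0.06], "delta_rot": [0, 0, 0], "gripper": -1},
    {"xyz": [0, 0, 0.04], "delta_rot": [0, 0, 0], "gripper": -0.6},
    {"xyz": [0, 0, 0.02], "delta_rot": [0, 0, 0], "gripper": -0.2},
    {"xyz": [0, 0, 0], "delta_rot": [0, 0, 0], "gripper": 0.2},
    {"xyz": [0, 0, 0], "delta_rot": [0, 0, 0], "gripper": 1},
    {"xyz": [0, 0, 0], "delta_rot": [0, 0, 0], "gripper": 1},
    {"xyz": [0, 0, 0], "delta_rot": [0, 0, 0], "gripper": 1},
    {"xyz": [0, 0, 0], "delta_rot": [0, 0, 0], "gripper": 1}
  ]
}}

```text
clock: 5.1
position: [539.2, 256.0, 93.0]
tcp_rot: [-0.155, 0.988, -0.0, 0.001]
contact_force: [-0.8, -3.2, 4.9]
opening: 12.8
grasp_force: 59.4
```

```bash
python3 st.py
```

```text
5.1 [539.2188 255.9758  93.042 ] [-0.0363  0.7176 -0.799   1.7935  0.6427  0.9092  0.7567] [-0.7725 -3.2434  4.8706] 12.7844024965088 59.3809050321579
[[-0.952  -0.3061  0.0026]
 [-0.3061  0.952  -0.0002]
 [-0.0024 -0.001  -1.    ]] yaw -2.830478320278659
```

Emit:
{"name": "carry_out", "arguments": {
  "increments": [
    {"xyz": [0, 0, 0], "delta_rot": [0, 0, 0.029], "gripper": 1},
    {"xyz": [0, 0, 0], "delta_rot": [0, 0, 0.029], "gripper": 1},
    {"xyz": [0, 0, 0], "delta_rot": [0, 0, 0.029], "gripper": 1},
    {"xyz": [0, 0, 0], "delta_rot": [0, 0, 0.029], "gripper": 1},
    {"xyz": [0, 0, 0], "delta_rot": [0, 0, 0.029], "gripper": 1},
    {"xyz": [0, 0, 0], "delta_rot": [0, 0, 0.029], "gripper": 1},
    {"xyz": [0, 0, 0], "delta_rot": [0, 0, 0.029], "gripper": 1},
    {"xyz": [0, 0, 0], "delta_rot": [0, 0, 0.029], "gripper": 1},
    {"xyz": [0, 0, 0], "delta_rot": [0, 0, 0.029], "gripper": 1},
    {"xyz": [0, 0, 0], "delta_rot": [0, 0, 0.029], "gripper": 1},
    {"xyz": [0, 0, 0], "delta_rot": [0, 0, 0], "gripper": 1},
    {"xyz": [0, 0, 0], "delta_rot": [0, 0, 0], "gripper": 1}
  ]
}}

```text
clock: 6.1
position: [538.9, 253.5, 93.0]
tcp_rot: [0.296, 0.955, -0.002, 0.001]
contact_force: [-2.3, -10.5, 9.6]
opening: 13.0
grasp_force: 60.2
```

```bash
python3 st.py
```

```text
6.1 [538.9042 253.537   93.0358] [-0.1736  0.6553 -0.5531  1.7999  0.46    0.8182  0.0134] [ -2.2951 -10.5142   9.6489] 13.000875727323447 60.155521631240845
[[-0.8243  0.5661  0.0018]
 [ 0.5661  0.8243 -0.0038]
 [-0.0036 -0.0022 -1.    ]] yaw 2.5397806349528005
```

Emit:
{"name": "carry_out", "arguments": {
  "increments": [
    {"xyz": [0, 0, 0], "delta_rot": [0, 0, 0], "gripper": 0.3},
    {"xyz": [0, 0, 0], "delta_rot": [0, 0, 0], "gripper": -0.4},
    {"xyz": [0, 0, 0], "delta_rot": [0, 0, 0], "gripper": -0.4},
    {"xyz": [0, 0, -0.03], "delta_rot": [0, 0, 0], "gripper": -0.4},
    {"xyz": [0, 0, -0.07], "delta_rot": [0, 0, 0], "gripper": -1},
    {"xyz": [0, 0, -0.07], "delta_rot": [0, 0, 0], "gripper": -1},
    {"xyz": [0, 0, -0.07], "delta_rot": [0, 0, 0], "gripper": -1},
    {"xyz": [0, 0, -0.06], "delta_rot": [0, 0, 0.0384], "gripper": -1},
    {"xyz": [0, 0, 0], "delta_rot": [0, 0, 0.0384], "gripper": -1},
    {"xyz": [0, 0, 0], "delta_rot": [0, 0, 0.0384], "gripper": -1},
    {"xyz": [0, 0, 0], "delta_rot": [0, 0, 0.0384], "gripper": -1},
    {"xyz": [0, 0, 0], "delta_rot": [0, 0, 0.0384], "gripper": -1}
  ]
}}

```text
clock: 7.1
position: [538.2, 256.8, 241.9]
tcp_rot: [0.568, 0.823, 0.001, 0.0]
contact_force: [-0.3, 0.5, 0.7]
opening: 85.1
grasp_force: 0.0
```

Emit:
{"name": "carry_out", "arguments": {
  "increments": [
    {"xyz": [0, 0, 0], "delta_rot": [0, 0, 0.0384], "gripper": -1},
    {"xyz": [0, 0, 0], "delta_rot": [0, 0, 0.0384], "gripper": -1},
    {"xyz": [0, 0, 0], "delta_rot": [0, 0, 0.0384], "gripper": -1},
    {"xyz": [0, 0, 0], "delta_rot": [0, 0, 0.0384], "gripper": -1},
    {"xyz": [0, 0, 0], "delta_rot": [0, 0, 0.0384], "gripper": -1},
    {"xyz": [0, 0, 0], "delta_rot": [0, 0, 0.0384], "gripper": -1},
    {"xyz": [0, 0, 0], "delta_rot": [0, 0, 0.0384], "gripper": -1},
    {"xyz": [0, 0, 0], "delta_rot": [0, 0, 0.0384], "gripper": -1}
  ]
}}

```text
clock: 7.77
position: [538.1, 257.0, 241.6]
tcp_rot: [0.885, 0.466, 0.0, -0.0]
contact_force: [-0.0, -0.2, -0.5]
opening: 85.4
grasp_force: 0.0
```

```bash
python3 st.py
```

```text
7.7667 [538.0508 256.9518 241.6045] [-0.3702  0.4532 -0.2341  1.6347  0.1156  1.0666 -1.239 ] [-0.0292 -0.2341 -0.4568] 85.36943888048572 0.0
[[ 0.566   0.8244  0.0003]
 [ 0.8244 -0.566   0.0009]
 [ 0.0009 -0.0002 -1.    ]] yaw 0.9692093010055886
```

Emit:
{"name": "carry_out", "arguments": {
  "increments": [
    {"xyz": [0, -0.05, 0], "delta_rot": [0, 0, 0], "gripper": -1},
    {"xyz": [0, -0.05, 0], "delta_rot": [-0.0382, 0, 0], "gripper": -1},
    {"xyz": [0, 0, 0], "delta_rot": [-0.0382, 0, 0], "gripper": -1},
    {"xyz": [0, 0, 0], "delta_rot": [-0.0382, 0, 0], "gripper": -1},
    {"xyz": [0, 0, 0], "delta_rot": [-0.0382, 0, 0], "gripper": -1},
    {"xyz": [0, 0, 0], "delta_rot": [-0.0382, 0, 0], "gripper": -1},
    {"xyz": [0, 0, 0], "delta_rot": [-0.0382, 0, 0], "gripper": -1},
    {"xyz": [0, 0, 0], "delta_rot": [-0.0382, 0, 0], "gripper": -1},
    {"xyz": [0, 0, 0], "delta_rot": [-0.0382, 0, 0], "gripper": -1},
    {"xyz": [0, 0, 0], "delta_rot": [0, 0, 0], "gripper": -1}
  ]
}}

```text
clock: 8.6
position: [493.9, 288.5, 237.9]
tcp_rot: [0.781, 0.42, 0.216, 0.408]
contact_force: [-1.7, 0.9, -1.1]
opening: 85.3
grasp_force: 0.0
```

```bash
python3 st.py
```

```text
8.6 [493.9148 288.5145 237.9274] [-1.2072  0.5376  0.0683  2.0272  1.0583  1.1279 -2.49  ] [-1.7016  0.9018 -1.1471] 85.28050446515593 0.0
[[ 0.5536  0.4796  0.6808]
 [ 0.8328 -0.3138 -0.4561]
 [-0.0051  0.8195 -0.5731]] yaw 0.9840805251652883
```

The pour tilt is reachable. I'm going to the tote next.

Emit:
{"name": "carry_out", "arguments": {
  "increments": [
    {"xyz": [-0.04, 0, 0], "delta_rot": [0.0382, 0, 0], "gripper": -1},
    {"xyz": [-0.08, 0, 0], "delta_rot": [0.0382, 0, 0], "gripper": -1},
    {"xyz": [-0.08, 0, 0], "delta_rot": [0.0382, 0, 0], "gripper": -1},
    {"xyz": [-0.08, 0, 0], "delta_rot": [0.0382, 0, 0], "gripper": -1},
    {"xyz": [-0.08, 0, 0], "delta_rot": [0.0382, 0, 0], "gripper": -1},
    {"xyz": [-0.08, 0, 0], "delta_rot": [0.0382, 0, 0], "gripper": -1},
    {"xyz": [-0.08, 0, 0], "delta_rot": [0.0382, 0, 0], "gripper": -1},
    {"xyz": [-0.08, 0, 0], "delta_rot": [0.0382, 0, 0], "gripper": -1},
    {"xyz": [-0.023, 0.076, 0], "delta_rot": [0, 0, 0], "gripper": -1},
    {"xyz": [-0.023, 0.076, 0], "delta_rot": [0, 0, 0], "gripper": -1},
    {"xyz": [-0.023, 0.076, 0], "delta_rot": [0, 0, 0], "gripper": -1},
    {"xyz": [-0.023, 0.076, 0], "delta_rot": [0, 0, 0], "gripper": -1}
  ]
}}

```text
clock: 9.6
position: [458.4, -50.2, 267.6]
tcp_rot: [0.882, 0.465, 0.029, 0.076]
contact_force: [1.0, 1.5, -0.1]
opening: 85.7
grasp_force: 0.0
```

Emit:
{"name": "carry_out", "arguments": {
  "increments": [
    {"xyz": [-0.023, 0.076, 0], "delta_rot": [0, 0, 0], "gripper": -1},
    {"xyz": [-0.023, 0.076, 0], "delta_rot": [0, 0, 0], "gripper": -1},
    {"xyz": [-0.023, 0.076, 0], "delta_rot": [0, 0, 0], "gripper": -1},
    {"xyz": [-0.023, 0.076, 0], "delta_rot": [0, 0, 0], "gripper": -1},
    {"xyz": [-0.023, 0.076, 0], "delta_rot": [0, 0, 0], "gripper": -1},
    {"xyz": [0, 0, 0], "delta_rot": [0, 0, 0.0348], "gripper": -1},
    {"xyz": [0, 0, 0], "delta_rot": [0, 0, 0.0348], "gripper": -1},
    {"xyz": [0, 0, 0], "delta_rot": [0, 0, 0.0348], "gripper": -1},
    {"xyz": [0, 0, 0], "delta_rot": [0, 0, 0.0348], "gripper": -1},
    {"xyz": [0, 0, 0], "delta_rot": [0, 0, 0.0348], "gripper": -1},
    {"xyz": [0, 0, 0], "delta_rot": [0, 0, 0.0348], "gripper": -1},
    {"xyz": [0, 0, 0], "delta_rot": [0, 0, 0.0348], "gripper": -1}
  ]
}}

```text
clock: 10.6
position: [579.7, -202.2, 298.5]
tcp_rot: [0.992, 0.1, 0.056, 0.06]
contact_force: [-0.5, -0.1, -0.0]
opening: 85.5
grasp_force: 0.0
```

Emit:
{"name": "carry_out", "arguments": {
  "increments": [
    {"xyz": [0, 0, 0], "delta_rot": [0, 0, 0.0348], "gripper": -1},
    {"xyz": [0, 0, 0], "delta_rot": [0, 0, 0.0348], "gripper": -1},
    {"xyz": [0, 0, 0], "delta_rot": [0, 0, 0], "gripper": -1}
  ]
}}

```text
clock: 10.85
position: [579.7, -202.0, 298.3]
tcp_rot: [0.997, -0.009, 0.061, 0.054]
contact_force: [-0.2, -0.8, -0.4]
opening: 85.2
grasp_force: 0.0
```

```bash
python3 st.py; python3 - <<'E'
from h import *
p,_=save('top','top1')
q,_=save('side','side1')
a=p[160:275,125:240,::-1]; a=cv2.resize(a,(440,440),interpolation=cv2.INTER_CUBIC)
b=cv2.resize(q[200:310,200:320,::-1],None,fx=3,fy=3,interpolation=cv2.INTER_CUBIC)
o=np.zeros((440,800,3),np.uint8); o[:,:440]=a; o[:330,440:]=b; cv2.imwrite('pics/d1.png',o)
E
```

```text
10.85 [ 579.6912 -202.0225  298.3132] [-0.1407  0.3898  0.5208  1.6615 -0.153   0.9904 -1.1818] [-0.2383 -0.837  -0.3942] 85.18494273604063 0.0
[[ 0.9923 -0.0248  0.1214]
 [-0.0116 -0.9941 -0.108 ]
 [ 0.1234  0.1058 -0.9867]] yaw -0.011672548902687681
```

View pics/d1.png

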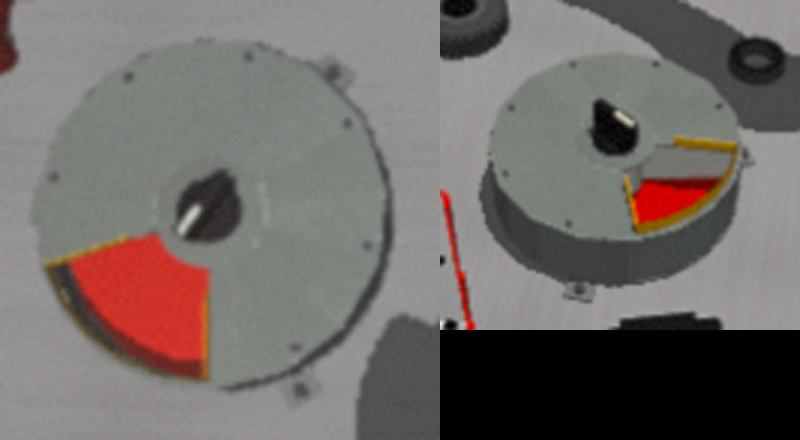

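Red fills the window in both views, and the knob's white mark points at the window's middle. The last untilt was clipped by the speed limit, so I'll correct the pose.

```bash
cat > go.py <<'E'
from h import *
def go(yaw,pos,tilt=0):
    s=state(); M=R.from_quat(s['tcp_rot']); 
    T=R.from_matrix(np.c_[[np.cos(yaw),np.sin(yaw),0],[np.sin(yaw),-np.cos(yaw),0],[0,0,-1]])*R.from_rotvec([-tilt,0,0])
    rv=(M.inv()*T).as_rotvec()/np.pi; d=np.array(pos)-s['position']
    print('rot share',rv,'rows>=',np.linalg.norm(rv)/.038,'| shift (target frame)',T.inv().apply(d)/500,'(cur frame)',M.inv().apply(d)/500,'rows>=',np.linalg.norm(d)/40)
np.set_printoptions(precision=4,suppress=True)
E
python3 -c "
from go import *
go(-0.005,(560.5,-240.3,170))"
```

```text
rot share [ 0.0344 -0.0386 -0.0015] rows>= 1.3601615095384336 | shift (target frame) [-0.0373  0.0773  0.2557] (cur frame) [-0.0681  0.0499  0.2561] rows>= 3.3710315350451836
```

Emit:
{"name": "carry_out", "arguments": {
  "increments": [
    {"xyz": [0, 0, 0], "delta_rot": [0.0172, -0.0193, -0.0008], "gripper": -1},
    {"xyz": [0, 0, 0], "delta_rot": [0.0172, -0.0193, -0.0008], "gripper": -1},
    {"xyz": [-0.0075, 0.0155, 0.051], "delta_rot": [0, 0, 0], "gripper": -1},
    {"xyz": [-0.0075, 0.0155, 0.051], "delta_rot": [0, 0, 0], "gripper": -1},
    {"xyz": [-0.0075, 0.0155, 0.051], "delta_rot": [0, 0, 0], "gripper": -1},
    {"xyz": [-0.0075, 0.0155, 0.051], "delta_rot": [0, 0, 0], "gripper": -1},
    {"xyz": [-0.0075, 0.0155, 0.051], "delta_rot": [0, 0, 0], "gripper": -0.5},
    {"xyz": [0, 0, 0], "delta_rot": [0, 0, 0], "gripper": -0.2}
  ]
}}

```text
clock: 11.62
position: [556.5, -240.6, 165.4]
tcp_rot: [1.0, -0.004, -0.004, -0.001]
contact_force: [-0.8, 0.3, 0.2]
opening: 64.0
grasp_force: 0.0
```

```bash
python3 -c "
from go import *
print(state()['position'],state()['opening'])
go(-0.005,(560.5,-240.3,58))"
```

```text
[ 556.4852 -240.6413  165.4425] 63.975948096721915
rot share [-0.0006  0.0026 -0.0008] rows>= 0.07301268141837593 | shift (target frame) [ 0.008  -0.0007  0.2149] (cur frame) [ 0.0098 -0.0004  0.2148] rows>= 2.6879497115529802
```

Emit:
{"name": "carry_out", "arguments": {
  "increments": [
    {"xyz": [0, 0, 0], "delta_rot": [-0.0006, 0.0026, -0.0008], "gripper": -0.2},
    {"xyz": [0.008, -0.0007, 0.05], "delta_rot": [0, 0, 0], "gripper": -0.2},
    {"xyz": [0, 0, 0.06], "delta_rot": [0, 0, 0], "gripper": -0.2},
    {"xyz": [0, 0, 0.06], "delta_rot": [0, 0, 0], "gripper": -0.2},
    {"xyz": [0, 0, 0.03], "delta_rot": [0, 0, 0], "gripper": -0.2},
    {"xyz": [0, 0, 0.015], "delta_rot": [0, 0, 0], "gripper": -0.2},
    {"xyz": [0, 0, 0], "delta_rot": [0, 0, 0], "gripper": 0.3},
    {"xyz": [0, 0, 0], "delta_rot": [0, 0, 0], "gripper": 1},
    {"xyz": [0, 0, 0], "delta_rot": [0, 0, 0], "gripper": 1},
    {"xyz": [0, 0, 0], "delta_rot": [0, 0, 0], "gripper": 1},
    {"xyz": [0, 0, 0], "delta_rot": [0, 0, 0], "gripper": 1}
  ]
}}

```text
clock: 12.53
position: [565.3, -240.3, 63.9]
tcp_rot: [1.0, -0.003, 0.004, 0.002]
contact_force: [-0.1, 0.8, 6.7]
opening: 11.1
grasp_force: 60.2
```

```bash
python3 st.py; python3 - <<'E'
from h import *
p,_=save('top','top2')
q,_=save('side','side2')
a=cv2.resize(p[170:250,290:390,::-1],None,fx=4,fy=4,interpolation=cv2.INTER_CUBIC)
b=cv2.resize(q[130:210,230:330,::-1],None,fx=4,fy=4,interpolation=cv2.INTER_CUBIC)
cv2.imwrite('pics/d2.png',np.hstack([a,b]))
E
```

```text
12.5333 [ 565.2912 -240.2715   63.9151] [ 0.1037  0.6995  0.362   1.8032 -0.3642  0.6953 -0.9088] [-0.0967  0.763   6.6793] 11.134094245665098 60.23255467414856
[[ 0.9999 -0.0063  0.0087]
 [-0.0063 -1.     -0.0034]
 [ 0.0088  0.0033 -1.    ]] yaw -0.006297816846724716
```

View pics/d2.png

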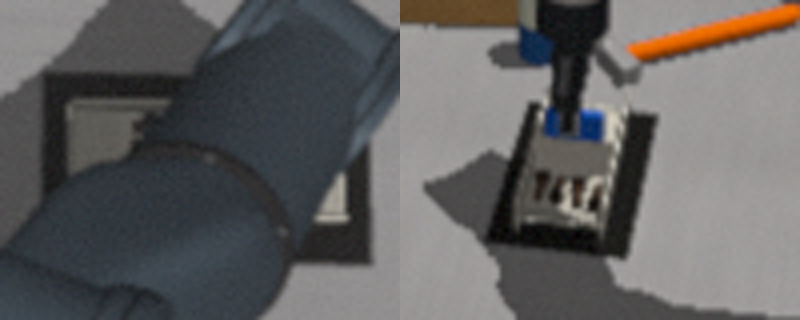

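The side view shows the fingers on the blue grip and the bolts in the near bay. I'm lifting.

Emit:
{"name": "carry_out", "arguments": {
  "increments": [
    {"xyz": [0, 0, -0.01], "delta_rot": [0, 0, 0], "gripper": 1},
    {"xyz": [0, 0, -0.02], "delta_rot": [0, 0, 0], "gripper": 1},
    {"xyz": [0, 0, -0.04], "delta_rot": [0, 0, 0], "gripper": 1},
    {"xyz": [0, 0, -0.06], "delta_rot": [0, 0, 0], "gripper": 1},
    {"xyz": [0, 0, -0.07], "delta_rot": [0, 0, 0], "gripper": 1},
    {"xyz": [0, 0, -0.07], "delta_rot": [0, 0, 0], "gripper": 1},
    {"xyz": [0, 0, -0.06], "delta_rot": [0, 0, 0], "gripper": 1},
    {"xyz": [0, 0, -0.04], "delta_rot": [0, 0, 0], "gripper": 1},
    {"xyz": [0, 0, -0.02], "delta_rot": [0, 0, 0], "gripper": 1},
    {"xyz": [0, 0, 0], "delta_rot": [0, 0, 0], "gripper": 1}
  ]
}}

```text
clock: 13.47
position: [563.5, -239.5, 259.4]
tcp_rot: [1.0, -0.003, 0.004, 0.002]
contact_force: [0.1, -0.5, -6.4]
opening: 11.0
grasp_force: 58.8
```

Emit:
{"name": "carry_out", "arguments": {
  "increments": [
    {"xyz": [0, -0.02, 0], "delta_rot": [0, 0, 0], "gripper": 1},
    {"xyz": [0, -0.04, 0], "delta_rot": [0, 0, 0], "gripper": 1},
    {"xyz": [0, -0.06, 0], "delta_rot": [0, 0, 0], "gripper": 1},
    {"xyz": [-0.0081, -0.0716, 0], "delta_rot": [0, 0, 0], "gripper": 1},
    {"xyz": [-0.0081, -0.0716, 0], "delta_rot": [0, 0, 0], "gripper": 1},
    {"xyz": [-0.0081, -0.0716, 0], "delta_rot": [0, 0, 0], "gripper": 1},
    {"xyz": [-0.0081, -0.0716, 0], "delta_rot": [0, 0, 0], "gripper": 1},
    {"xyz": [-0.0081, -0.0716, 0], "delta_rot": [0, 0, 0], "gripper": 1},
    {"xyz": [-0.0081, -0.0716, 0], "delta_rot": [0, 0, 0], "gripper": 1},
    {"xyz": [-0.0081, -0.0716, 0], "delta_rot": [0, 0, 0], "gripper": 1},
    {"xyz": [-0.0081, -0.0716, 0], "delta_rot": [0, 0, 0], "gripper": 1},
    {"xyz": [-0.0081, -0.0716, 0], "delta_rot": [0, 0, 0], "gripper": 1}
  ]
}}

```text
clock: 14.47
position: [526.7, 145.6, 253.8]
tcp_rot: [1.0, -0.003, 0.001, 0.002]
contact_force: [1.5, 0.2, -5.1]
opening: 10.4
grasp_force: 58.7
```

Emit:
{"name": "carry_out", "arguments": {
  "increments": [
    {"xyz": [-0.0081, -0.0716, 0], "delta_rot": [0, 0, 0], "gripper": 1},
    {"xyz": [-0.0081, -0.0716, 0], "delta_rot": [0, 0, 0], "gripper": 1},
    {"xyz": [0, -0.06, 0], "delta_rot": [0, 0, 0], "gripper": 1},
    {"xyz": [0, -0.04, 0], "delta_rot": [0, 0, 0], "gripper": 1},
    {"xyz": [0, -0.02, 0], "delta_rot": [0, 0, 0], "gripper": 1},
    {"xyz": [0, 0, 0], "delta_rot": [0, 0, 0], "gripper": 1}
  ]
}}

```text
clock: 14.97
position: [519.6, 278.1, 253.2]
tcp_rot: [1.0, -0.001, 0.001, 0.001]
contact_force: [0.7, -0.1, -6.0]
opening: 10.6
grasp_force: 58.8
```

```bash
python3 st.py; python3 -c "
from go import *
go(0.974,(520.8,273.5,260))"
```

```text
14.9667 [519.6263 278.1347 253.1552] [-0.8471  0.4574  0.4229  1.6506 -0.2035  1.0778 -1.9386] [ 0.7032 -0.0565 -5.9578] 10.555630427078917 58.80042314529419
[[ 1.     -0.0019  0.0015]
 [-0.0019 -1.     -0.0029]
 [ 0.0015  0.0029 -1.    ]] yaw -0.0018588597555422883
rot share [ 0.0011 -0.     -0.3106] rows>= 8.1744162570535 | shift (target frame) [-0.0063  0.0072 -0.0137] (cur frame) [ 0.0024  0.0093 -0.0137] rows>= 0.2087308898980222
```

Emit:
{"name": "carry_out", "arguments": {
  "increments": [
    {"xyz": [0.0024, 0.0093, -0.0137], "delta_rot": [0, 0, -0.02], "gripper": 1},
    {"xyz": [0, 0, 0], "delta_rot": [0, 0, -0.0291], "gripper": 1},
    {"xyz": [0, 0, 0], "delta_rot": [0, 0, -0.0291], "gripper": 1},
    {"xyz": [0, 0, 0], "delta_rot": [0, 0, -0.0291], "gripper": 1},
    {"xyz": [0, 0, 0], "delta_rot": [0, 0, -0.0291], "gripper": 1},
    {"xyz": [0, 0, 0], "delta_rot": [0, 0, -0.0291], "gripper": 1},
    {"xyz": [0, 0, 0], "delta_rot": [0, 0, -0.0291], "gripper": 1},
    {"xyz": [0, 0, 0], "delta_rot": [0, 0, -0.0291], "gripper": 1},
    {"xyz": [0, 0, 0], "delta_rot": [0, 0, -0.0291], "gripper": 1},
    {"xyz": [0, 0, 0], "delta_rot": [0, 0, -0.0291], "gripper": 1},
    {"xyz": [0, 0, 0], "delta_rot": [0, 0, -0.0291], "gripper": 1},
    {"xyz": [0, 0, 0], "delta_rot": [0, 0, 0], "gripper": 1}
  ]
}}

```text
clock: 15.97
position: [522.4, 268.1, 261.3]
tcp_rot: [0.884, 0.467, 0.001, 0.002]
contact_force: [-0.8, -0.7, -4.7]
opening: 10.7
grasp_force: 58.8
```

Emit:
{"name": "carry_out", "arguments": {
  "increments": [
    {"xyz": [0, 0, 0], "delta_rot": [-0.0241, 0, 0], "gripper": 1},
    {"xyz": [0, 0, 0], "delta_rot": [-0.0241, 0, 0], "gripper": 1},
    {"xyz": [0, 0, 0], "delta_rot": [-0.0241, 0, 0], "gripper": 1},
    {"xyz": [0, 0, 0], "delta_rot": [-0.0241, 0, 0], "gripper": 1},
    {"xyz": [0, 0, 0], "delta_rot": [-0.0241, 0, 0], "gripper": 1},
    {"xyz": [0, 0, 0], "delta_rot": [-0.0241, 0, 0], "gripper": 1},
    {"xyz": [0, 0, 0], "delta_rot": [0, 0, 0], "gripper": 1},
    {"xyz": [0, 0, 0], "delta_rot": [0, 0, 0], "gripper": 1},
    {"xyz": [0, 0, 0], "delta_rot": [0, 0, 0], "gripper": 1},
    {"xyz": [0, 0, 0], "delta_rot": [0, 0, 0], "gripper": 1}
  ]
}}

```text
clock: 16.8
position: [523.6, 268.8, 262.7]
tcp_rot: [0.862, 0.453, 0.106, 0.201]
contact_force: [0.7, -0.1, -4.8]
opening: 11.1
grasp_force: 59.2
```

```bash
python3 st.py; python3 -c "
from go import *
go(0.974,(520.8,273.5,207),np.radians(40))
p,_=save('top','top3')
q,_=save('side','side3')
a=cv2.resize(p[150:280,115:245,::-1],(400,400),interpolation=cv2.INTER_CUBIC)
b=cv2.resize(q[150:310,190:350,::-1],(400,400),interpolation=cv2.INTER_CUBIC)
cv2.imwrite('pics/d3.png',np.hstack([a,b]))"
```

```text
16.8 [523.6316 268.7795 262.6671] [-1.0885  0.3891  0.3679  1.8343  0.4067  0.8803 -1.6088] [ 0.7144 -0.0845 -4.7823] 11.108931022304048 59.19658362865448
[[ 0.5678  0.7377  0.3652]
 [ 0.8232 -0.5099 -0.2499]
 [ 0.0019  0.4425 -0.8968]] yaw 0.9669568669366417
rot share [-0.0763  0.0007 -0.0022] rows>= 2.00958504834776 | shift (target frame) [ 0.0046 -0.0792  0.0789] (cur frame) [ 0.0043 -0.0583  0.0954] rows>= 1.3984639105701486
```

View pics/d3.png

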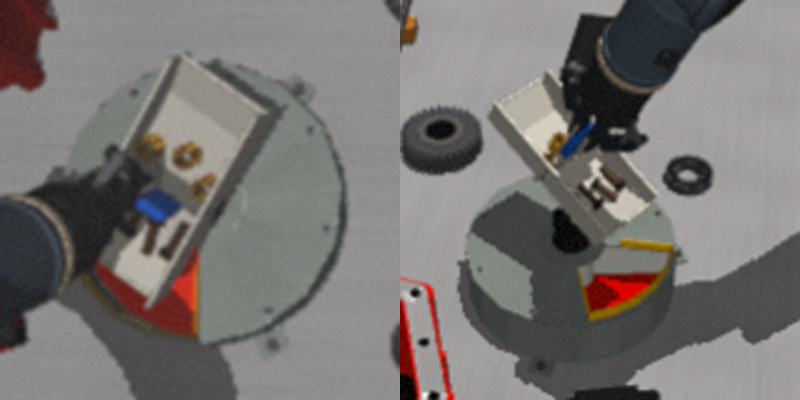

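The tote is tilted with its lip above the window, and all four bolts and three bushes are still inside. I'm lowering and tilting slowly with the lip kept above the window.

```bash
python3 -c "
from go import *
go(0.974,(534.4,264.3,218),np.radians(30))"
```

```text
rot share [-0.0206  0.0005 -0.0022] rows>= 0.5457207429605117 | shift (target frame) [ 0.0045 -0.0249  0.0888] (cur frame) [ 0.0044 -0.0191  0.0902] rows>= 1.1542056497462923
```

Emit:
{"name": "carry_out", "arguments": {
  "increments": [
    {"xyz": [0.0011, -0.0055, 0.0224], "delta_rot": [-0.0052, 0, -0.0005], "gripper": 1},
    {"xyz": [0.0011, -0.0055, 0.0224], "delta_rot": [-0.0052, 0, -0.0005], "gripper": 1},
    {"xyz": [0.0011, -0.0055, 0.0224], "delta_rot": [-0.0052, 0, -0.0005], "gripper": 1},
    {"xyz": [0.0011, -0.0055, 0.0224], "delta_rot": [-0.0052, 0, -0.0005], "gripper": 1},
    {"xyz": [0, 0, 0], "delta_rot": [0, 0, 0], "gripper": 1},
    {"xyz": [0, 0, 0], "delta_rot": [0, 0, 0], "gripper": 1},
    {"xyz": [0, 0, 0], "delta_rot": [0, 0, 0], "gripper": 1},
    {"xyz": [0, 0, 0], "delta_rot": [0, 0, 0], "gripper": 1}
  ]
}}

```text
clock: 17.57
position: [533.8, 265.8, 218.5]
tcp_rot: [0.853, 0.453, 0.121, 0.229]
contact_force: [-0.3, 0.8, -5.6]
opening: 10.7
grasp_force: 59.2
```

Emit:
{"name": "carry_out", "arguments": {
  "increments": [
    {"xyz": [0, -0.0049, 0], "delta_rot": [-0.0069, 0, 0], "gripper": 1},
    {"xyz": [0, -0.0049, 0], "delta_rot": [-0.0069, 0, 0], "gripper": 1},
    {"xyz": [0, -0.0049, 0], "delta_rot": [-0.0069, 0, 0], "gripper": 1},
    {"xyz": [0, -0.0049, 0], "delta_rot": [-0.0069, 0, 0], "gripper": 1},
    {"xyz": [0, -0.0049, 0], "delta_rot": [-0.0069, 0, 0], "gripper": 1},
    {"xyz": [0, -0.0049, 0], "delta_rot": [-0.0069, 0, 0], "gripper": 1},
    {"xyz": [0, -0.0049, 0], "delta_rot": [-0.0069, 0, 0], "gripper": 1},
    {"xyz": [0, -0.0049, 0], "delta_rot": [-0.0069, 0, 0], "gripper": 1},
    {"xyz": [0, 0, 0], "delta_rot": [0, 0, 0], "gripper": 1}
  ]
}}

```text
clock: 18.32
position: [519.1, 276.5, 206.2]
tcp_rot: [0.829, 0.442, 0.16, 0.302]
contact_force: [-0.4, 0.1, -6.0]
opening: 11.4
grasp_force: 59.3
```

```bash
python3 st.py; python3 -c "
from go import *
go(0.974,(520.8,273.5,207),np.radians(40))
go(0.974,(538-.827*61+2.7,256+.562*61+4,215),np.radians(60))
p,_=save('top','top4')
q,_=save('side','side4')
a=cv2.resize(p[150:280,115:245,::-1],(400,400),interpolation=cv2.INTER_CUBIC)
b=cv2.resize(q[190:290,210:310,::-1],(400,400),interpolation=cv2.INTER_CUBIC)
cv2.imwrite('pics/d4.png',np.hstack([a,b]))"
```

```text
18.3167 [519.1098 276.4902 206.164 ] [-1.3401  0.5432  0.537   1.9902  0.68    0.7178 -2.0011] [-0.4089  0.0753 -6.0261] 11.394622699699255 59.27193760871887
[[ 0.5582  0.6362  0.5326]
 [ 0.8297 -0.4269 -0.3596]
 [-0.0014  0.6427 -0.7661]] yaw 0.9785830700623355
rot share [-0.     -0.0006  0.0014] rows>= 0.0401400470007389 | shift (target frame) [-0.003   0.0058  0.0027] (cur frame) [-0.0031  0.0058  0.0027] rows>= 0.08837724974668903
rot share [-0.1112 -0.0008  0.0013] rows>= 2.925365221257039 | shift (target frame) [-0.003  -0.0186 -0.0675] (cur frame) [-0.0027 -0.0405 -0.0571] rows>= 0.875834690452322
```

View pics/d4.png

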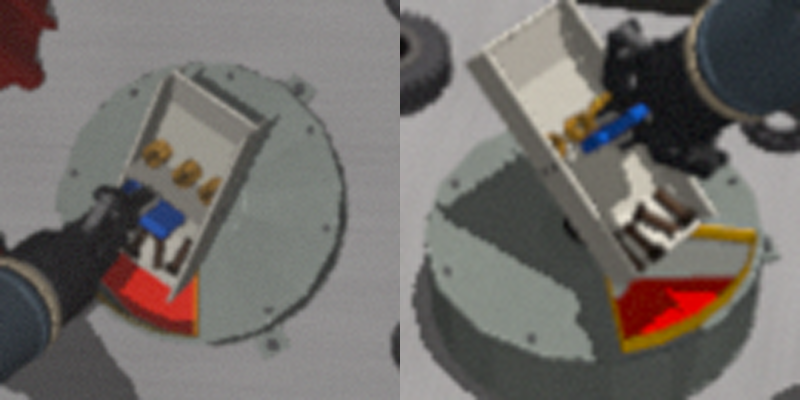

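The lip sits above the inner part of the red window, with the bolts gathered on the ramp. This is the final tilt, pivoting about the lip.

Emit:
{"name": "carry_out", "arguments": {
  "increments": [
    {"xyz": [-0.0002, -0.0025, -0.0052], "delta_rot": [-0.0093, 0, 0], "gripper": 1},
    {"xyz": [-0.0002, -0.0025, -0.0052], "delta_rot": [-0.0093, 0, 0], "gripper": 1},
    {"xyz": [-0.0002, -0.0025, -0.0052], "delta_rot": [-0.0093, 0, 0], "gripper": 1},
    {"xyz": [-0.0002, -0.0025, -0.0052], "delta_rot": [-0.0093, 0, 0], "gripper": 1},
    {"xyz": [-0.0002, -0.0025, -0.0052], "delta_rot": [-0.0093, 0, 0], "gripper": 1},
    {"xyz": [-0.0002, -0.0025, -0.0052], "delta_rot": [-0.0093, 0, 0], "gripper": 1},
    {"xyz": [-0.0002, -0.0025, -0.0052], "delta_rot": [-0.0093, 0, 0], "gripper": 1},
    {"xyz": [-0.0002, -0.0025, -0.0052], "delta_rot": [-0.0093, 0, 0], "gripper": 1},
    {"xyz": [-0.0002, -0.0025, -0.0052], "delta_rot": [-0.0093, 0, 0], "gripper": 1},
    {"xyz": [-0.0002, -0.0025, -0.0052], "delta_rot": [-0.0093, 0, 0], "gripper": 1},
    {"xyz": [-0.0002, -0.0025, -0.0052], "delta_rot": [-0.0093, 0, 0], "gripper": 1},
    {"xyz": [-0.0002, -0.0025, -0.0052], "delta_rot": [-0.0093, 0, 0], "gripper": 1}
  ]
}}

```text
clock: 19.42
position: [492.2, 293.1, 215.9]
tcp_rot: [0.765, 0.406, 0.235, 0.442]
contact_force: [-0.1, -0.0, -4.2]
opening: 10.8
grasp_force: 59.7
```

Emit:
{"name": "carry_out", "arguments": {
  "increments": [
    {"xyz": [0, 0, 0], "delta_rot": [0, 0, 0], "gripper": 1},
    {"xyz": [0, 0, 0], "delta_rot": [0, 0, 0], "gripper": 1},
    {"xyz": [0, 0, 0], "delta_rot": [0, 0, 0], "gripper": 1},
    {"xyz": [0, 0, 0], "delta_rot": [0, 0, 0], "gripper": 1},
    {"xyz": [0, 0, 0], "delta_rot": [0, 0, 0], "gripper": 1},
    {"xyz": [0, 0, 0], "delta_rot": [0, 0, 0], "gripper": 1}
  ]
}}

```text
clock: 19.92
position: [491.9, 292.2, 215.7]
tcp_rot: [0.765, 0.406, 0.234, 0.442]
contact_force: [-0.4, 0.2, -4.1]
opening: 10.9
grasp_force: 59.6
```

```bash
python3 st.py; python3 -c "
from go import *
p,_=save('top','top5')
q,_=save('side','side5')
a=cv2.resize(p[150:280,115:245,::-1],(400,400),interpolation=cv2.INTER_CUBIC)
b=cv2.resize(q[190:290,210:310,::-1],(400,400),interpolation=cv2.INTER_CUBIC)
cv2.imwrite('pics/d5.png',np.hstack([a,b]))"
```

```text
19.9167 [491.8966 292.233  215.7422] [-1.6403  0.7538  0.7137  2.0629  0.8824  0.7871 -2.3881] [-0.42    0.226  -4.0563] 10.931104992402375 59.637218713760376
[[ 0.5608  0.4138  0.7171]
 [ 0.8279 -0.2792 -0.4864]
 [-0.001   0.8665 -0.4991]] yaw 0.9754296873630744
```

View pics/d5.png

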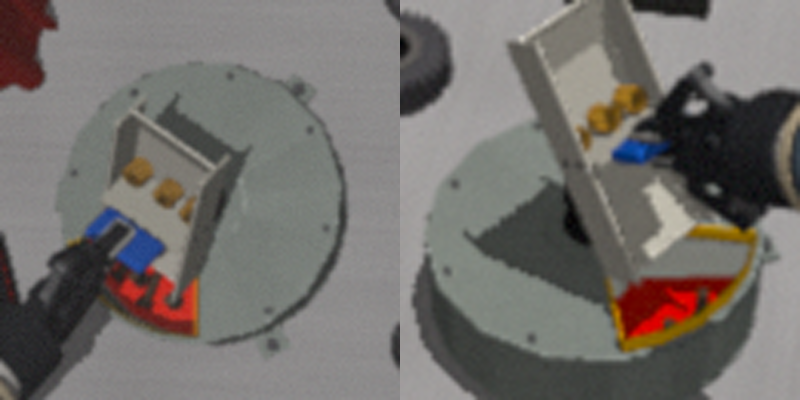

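The +x bay looks empty, with dark bolts on the red floor and the bushes still in their bay. The measured load also fell by about 1.9 N. I'll raise and level the tote.

Emit:
{"name": "carry_out", "arguments": {
  "increments": [
    {"xyz": [0, 0.015, -0.009], "delta_rot": [0, 0, 0], "gripper": 1},
    {"xyz": [0, 0.026, -0.015], "delta_rot": [0, 0, 0], "gripper": 1},
    {"xyz": [0, 0.026, -0.015], "delta_rot": [0, 0, 0], "gripper": 1},
    {"xyz": [0, 0.026, -0.015], "delta_rot": [0.01, 0, 0], "gripper": 1},
    {"xyz": [0, 0.011, -0.006], "delta_rot": [0.02, 0, 0], "gripper": 1},
    {"xyz": [0, 0, 0], "delta_rot": [0.025, 0, 0], "gripper": 1},
    {"xyz": [0, 0, 0], "delta_rot": [0.025, 0, 0], "gripper": 1},
    {"xyz": [0, 0, 0], "delta_rot": [0.025, 0, 0], "gripper": 1},
    {"xyz": [0, 0, 0], "delta_rot": [0.025, 0, 0], "gripper": 1},
    {"xyz": [0, 0, 0], "delta_rot": [0.025, 0, 0], "gripper": 1},
    {"xyz": [0, 0, 0], "delta_rot": [0.025, 0, 0], "gripper": 1},
    {"xyz": [0, 0, 0], "delta_rot": [0.025, 0, 0], "gripper": 1}
  ]
}}

```text
clock: 21.02
position: [491.4, 291.7, 276.6]
tcp_rot: [0.865, 0.46, 0.093, 0.176]
contact_force: [0.2, -1.0, -4.3]
opening: 10.6
grasp_force: 59.4
```

Emit:
{"name": "carry_out", "arguments": {
  "increments": [
    {"xyz": [0, 0, 0], "delta_rot": [0.025, 0, 0], "gripper": 1},
    {"xyz": [0, 0, 0], "delta_rot": [0.025, 0, 0], "gripper": 1},
    {"xyz": [0, 0, 0], "delta_rot": [0.025, 0, 0], "gripper": 1},
    {"xyz": [0, 0, 0], "delta_rot": [0.025, 0, 0], "gripper": 1},
    {"xyz": [0, 0, 0], "delta_rot": [0.015, 0, 0], "gripper": 1},
    {"xyz": [0, 0, 0], "delta_rot": [0, 0, 0], "gripper": 1}
  ]
}}

```text
clock: 21.52
position: [493.4, 289.0, 276.2]
tcp_rot: [0.884, 0.467, 0.009, 0.02]
contact_force: [-0.0, -1.1, -3.3]
opening: 10.8
grasp_force: 59.4
```

```bash
python3 st.py; python3 -c "
from go import *
go(-0.005,(565.3,-240.3,260))"
```

```text
21.5167 [493.3931 288.9905 276.164 ] [-0.847   0.3889  0.3067  1.6705 -0.084   1.0858 -1.1238] [-0.0024 -1.0799 -3.3296] 10.767028888688762 59.369856119155884
[[ 0.5644  0.8248  0.0336]
 [ 0.8255 -0.5638 -0.0266]
 [-0.003   0.0427 -0.9991]] yaw 0.9710442478058452
rot share [ 0.013  -0.0058  0.3107] rows>= 8.183677965477894 | shift (target frame) [0.1491 1.0578 0.0323] (cur frame) [-0.7926  0.7141  0.0653] rows>= 13.359930058516994
```

Emit:
{"name": "carry_out", "arguments": {
  "increments": [
    {"xyz": [0, 0, 0], "delta_rot": [0.0012, -0.0005, 0.0282], "gripper": 1},
    {"xyz": [0, 0, 0], "delta_rot": [0.0012, -0.0005, 0.0282], "gripper": 1},
    {"xyz": [0, 0, 0], "delta_rot": [0.0012, -0.0005, 0.0282], "gripper": 1},
    {"xyz": [0, 0, 0], "delta_rot": [0.0012, -0.0005, 0.0282], "gripper": 1},
    {"xyz": [0, 0, 0], "delta_rot": [0.0012, -0.0005, 0.0282], "gripper": 1},
    {"xyz": [0, 0, 0], "delta_rot": [0.0012, -0.0005, 0.0282], "gripper": 1},
    {"xyz": [0, 0, 0], "delta_rot": [0.0012, -0.0005, 0.0282], "gripper": 1},
    {"xyz": [0, 0, 0], "delta_rot": [0.0012, -0.0005, 0.0282], "gripper": 1},
    {"xyz": [0, 0, 0], "delta_rot": [0.0012, -0.0005, 0.0282], "gripper": 1},
    {"xyz": [0, 0, 0], "delta_rot": [0.0012, -0.0005, 0.0282], "gripper": 1},
    {"xyz": [0, 0, 0], "delta_rot": [0.0012, -0.0005, 0.0282], "gripper": 1},
    {"xyz": [0, 0.01, 0], "delta_rot": [0, 0, 0], "gripper": 1}
  ]
}}

```text
clock: 22.52
position: [490.6, 288.3, 275.3]
tcp_rot: [1.0, -0.0, 0.001, 0.0]
contact_force: [0.6, 0.1, -3.9]
opening: 10.9
grasp_force: 59.4
```

Emit:
{"name": "carry_out", "arguments": {
  "increments": [
    {"xyz": [0, 0.03, 0], "delta_rot": [0, 0, 0], "gripper": 1},
    {"xyz": [0, 0.05, 0], "delta_rot": [0, 0, 0], "gripper": 1},
    {"xyz": [0.0136, 0.0715, 0.0029], "delta_rot": [0, 0, 0], "gripper": 1},
    {"xyz": [0.0136, 0.0715, 0.0029], "delta_rot": [0, 0, 0], "gripper": 1},
    {"xyz": [0.0136, 0.0715, 0.0029], "delta_rot": [0, 0, 0], "gripper": 1},
    {"xyz": [0.0136, 0.0715, 0.0029], "delta_rot": [0, 0, 0], "gripper": 1},
    {"xyz": [0.0136, 0.0715, 0.0029], "delta_rot": [0, 0, 0], "gripper": 1},
    {"xyz": [0.0136, 0.0715, 0.0029], "delta_rot": [0, 0, 0], "gripper": 1},
    {"xyz": [0.0136, 0.0715, 0.0029], "delta_rot": [0, 0, 0], "gripper": 1},
    {"xyz": [0.0136, 0.0715, 0.0029], "delta_rot": [0, 0, 0], "gripper": 1},
    {"xyz": [0.0136, 0.0715, 0.0029], "delta_rot": [0, 0, 0], "gripper": 1},
    {"xyz": [0.0136, 0.0715, 0.0029], "delta_rot": [0, 0, 0], "gripper": 1}
  ]
}}

```text
clock: 23.52
position: [559.1, -112.7, 260.8]
tcp_rot: [1.0, 0.002, 0.001, -0.0]
contact_force: [0.6, 0.2, -3.9]
opening: 10.9
grasp_force: 59.4
```

Emit:
{"name": "carry_out", "arguments": {
  "increments": [
    {"xyz": [0.0136, 0.0715, 0.0029], "delta_rot": [0, 0, 0], "gripper": 1},
    {"xyz": [0, 0.06, 0], "delta_rot": [0, 0, 0], "gripper": 1},
    {"xyz": [0, 0.04, 0], "delta_rot": [0, 0, 0], "gripper": 1},
    {"xyz": [0, 0.02, 0], "delta_rot": [0, 0, 0], "gripper": 1},
    {"xyz": [0, 0, 0], "delta_rot": [0, 0, 0], "gripper": 1},
    {"xyz": [0, 0, 0], "delta_rot": [0, 0, 0], "gripper": 1}
  ]
}}

```text
clock: 24.02
position: [566.6, -205.6, 259.0]
tcp_rot: [1.0, 0.001, 0.001, -0.001]
contact_force: [0.2, 0.2, -4.8]
opening: 11.5
grasp_force: 59.4
```

```bash
python3 st.py; python3 -c "
from go import *
go(-0.005,(564,-240.3,75))
p,d=save('top','top6'); q,dq=save('side','side6')
# window: dark (bolt) pixels on red floor, top view
W=proj('top',[538-.827*95,256+.562*95,12])[0]; print('window px',W)
"
```

```text
24.0167 [ 566.5585 -205.5953  258.9512] [-0.0851  0.4981  0.5727  1.6107 -0.2942  1.1194 -1.0069] [ 0.2027  0.2172 -4.7512] 11.453320539581748 59.36233341693878
[[ 1.      0.0023  0.0011]
 [ 0.0023 -1.      0.0018]
 [ 0.0011 -0.0018 -1.    ]] yaw 0.002286019680532107
rot share [-0.0006 -0.0004  0.0023] rows>= 0.06358043087494372 | shift (target frame) [-0.0048  0.0694  0.3679] (cur frame) [-0.0057  0.0701  0.3678] rows>= 4.680344799475664
window px [165.4356 242.2648]
```

Emit:
{"name": "carry_out", "arguments": {
  "increments": [
    {"xyz": [0, 0, 0], "delta_rot": [-0.0006, -0.0004, 0.0023], "gripper": 1},
    {"xyz": [-0.0048, 0.02, 0.01], "delta_rot": [0, 0, 0], "gripper": 1},
    {"xyz": [0, 0.03, 0.03], "delta_rot": [0, 0, 0], "gripper": 1},
    {"xyz": [0, 0.0194, 0.05], "delta_rot": [0, 0, 0], "gripper": 1},
    {"xyz": [0, 0, 0.06], "delta_rot": [0, 0, 0], "gripper": 1},
    {"xyz": [0, 0, 0.06], "delta_rot": [0, 0, 0], "gripper": 1},
    {"xyz": [0, 0, 0.06], "delta_rot": [0, 0, 0], "gripper": 1},
    {"xyz": [0, 0, 0.05], "delta_rot": [0, 0, 0], "gripper": 1},
    {"xyz": [0, 0, 0.03], "delta_rot": [0, 0, 0], "gripper": 1},
    {"xyz": [0, 0, 0.0179], "delta_rot": [0, 0, 0], "gripper": 1},
    {"xyz": [0, 0, 0], "delta_rot": [0, 0, 0], "gripper": 1},
    {"xyz": [0, 0, 0], "delta_rot": [0, 0, 0], "gripper": 1}
  ]
}}

```text
clock: 25.12
position: [565.0, -240.6, 75.2]
tcp_rot: [1.0, -0.003, 0.0, 0.0]
contact_force: [0.0, 0.2, -3.2]
opening: 10.5
grasp_force: 59.4
```

```bash
python3 st.py; python3 -c "
from go import *
go(-0.005,(564,-240.3,64))"
```

```text
25.1167 [ 565.0197 -240.5713   75.2386] [ 0.0498  0.7048  0.4563  1.7888 -0.4324  0.7478 -0.8424] [ 0.0336  0.1822 -3.1647] 10.452528480080362 59.40477132797241
[[ 1.     -0.0053  0.0005]
 [-0.0053 -1.     -0.0008]
 [ 0.0005  0.0008 -1.    ]] yaw -0.005302550515472298
rot share [ 0.0003 -0.0001 -0.0001] rows>= 0.008291673251225986 | shift (target frame) [-0.002  -0.0005  0.0225] (cur frame) [-0.0021 -0.0006  0.0225] rows>= 0.28220054566543706
```

Emit:
{"name": "carry_out", "arguments": {
  "increments": [
    {"xyz": [0, 0, 0.005], "delta_rot": [0, 0, 0], "gripper": 1},
    {"xyz": [0, 0, 0.005], "delta_rot": [0, 0, 0], "gripper": 1},
    {"xyz": [0, 0, 0.004], "delta_rot": [0, 0, 0], "gripper": 1},
    {"xyz": [0, 0, 0.003], "delta_rot": [0, 0, 0], "gripper": 1},
    {"xyz": [0, 0, 0.002], "delta_rot": [0, 0, 0], "gripper": 1},
    {"xyz": [0, 0, 0], "delta_rot": [0, 0, 0], "gripper": 1},
    {"xyz": [0, 0, 0], "delta_rot": [0, 0, 0], "gripper": 1}
  ]
}}

```text
clock: 25.7
position: [564.9, -240.3, 65.5]
tcp_rot: [1.0, -0.003, 0.0, 0.0]
contact_force: [-0.4, 0.0, -4.3]
opening: 11.1
grasp_force: 59.4
```

Not in contact yet, so I'm lowering in 1 mm steps.

Emit:
{"name": "carry_out", "arguments": {
  "increments": [
    {"xyz": [0, 0, 0.002], "delta_rot": [0, 0, 0], "gripper": 1},
    {"xyz": [0, 0, 0], "delta_rot": [0, 0, 0], "gripper": 1},
    {"xyz": [0, 0, 0.002], "delta_rot": [0, 0, 0], "gripper": 1},
    {"xyz": [0, 0, 0], "delta_rot": [0, 0, 0], "gripper": 1}
  ]
}}

```text
clock: 26.03
position: [564.8, -240.3, 64.1]
tcp_rot: [1.0, -0.003, 0.0, 0.0]
contact_force: [-1.9, 1.0, 3.7]
opening: 10.9
grasp_force: 60.5
```

Emit:
{"name": "carry_out", "arguments": {
  "increments": [
    {"xyz": [0, 0, 0.001], "delta_rot": [0, 0, 0], "gripper": 1},
    {"xyz": [0, 0, 0], "delta_rot": [0, 0, 0], "gripper": 1},
    {"xyz": [0, 0, 0], "delta_rot": [0, 0, 0], "gripper": 1}
  ]
}}

```text
clock: 26.28
position: [564.7, -240.3, 64.0]
tcp_rot: [1.0, -0.003, 0.0, 0.0]
contact_force: [-4.9, 2.5, 8.7]
opening: 10.9
grasp_force: 61.3
```

Emit:
{"name": "carry_out", "arguments": {
  "increments": [
    {"xyz": [0, 0, -0.001], "delta_rot": [0, 0, 0], "gripper": 1},
    {"xyz": [0, 0, 0], "delta_rot": [0, 0, 0], "gripper": 0.5},
    {"xyz": [0, 0, 0], "delta_rot": [0, 0, 0], "gripper": 0.2},
    {"xyz": [0, 0, 0], "delta_rot": [0, 0, 0], "gripper": -0.2},
    {"xyz": [0, 0, 0], "delta_rot": [0, 0, 0], "gripper": -0.2},
    {"xyz": [0, 0, -0.02], "delta_rot": [0, 0, 0], "gripper": -0.2},
    {"xyz": [0, 0, -0.04], "delta_rot": [0, 0, 0], "gripper": -0.2},
    {"xyz": [0, 0, -0.07], "delta_rot": [0, 0, 0], "gripper": -0.2},
    {"xyz": [0, 0, -0.07], "delta_rot": [0, 0, 0], "gripper": -0.2},
    {"xyz": [0, 0, -0.07], "delta_rot": [0, 0, 0], "gripper": -0.2},
    {"xyz": [0, 0, -0.07], "delta_rot": [0, 0, 0], "gripper": -0.2}
  ]
}}

```text
clock: 27.2
position: [564.4, -240.4, 236.0]
tcp_rot: [1.0, -0.003, 0.0, 0.0]
contact_force: [0.5, -1.4, -0.4]
opening: 51.1
grasp_force: 0.0
```

Emit:
{"name": "carry_out", "arguments": {
  "increments": [
    {"xyz": [-0.06, -0.03, 0], "delta_rot": [0, 0, 0], "gripper": -0.2},
    {"xyz": [-0.06, -0.04, 0], "delta_rot": [0, 0, 0], "gripper": -0.2},
    {"xyz": [-0.06, -0.05, 0], "delta_rot": [0, 0, 0], "gripper": -0.2},
    {"xyz": [0, -0.07, 0], "delta_rot": [0, 0, 0], "gripper": -0.2},
    {"xyz": [0, -0.07, 0], "delta_rot": [0, 0, 0], "gripper": -0.2},
    {"xyz": [0, -0.07, 0], "delta_rot": [0, 0, 0], "gripper": -0.2},
    {"xyz": [0, -0.04, 0], "delta_rot": [0, 0, 0], "gripper": -0.2},
    {"xyz": [0, 0, 0], "delta_rot": [0, 0, 0], "gripper": -0.2}
  ]
}}

```text
clock: 27.87
position: [475.9, -49.8, 233.8]
tcp_rot: [1.0, 0.0, 0.0, -0.001]
contact_force: [0.1, -0.4, -0.1]
opening: 51.3
grasp_force: 0.0
```

```bash
python3 -c "
from go import *
s=state(); print(s['clock'],s['position'])
p,d=save('top','top7'); q,_=save('side','side7'); p=p[...,::-1];q=q[...,::-1]
C=cv2.INTER_CUBIC
a=cv2.resize(p[205:270,130:230],(400,260),interpolation=C)
b=cv2.resize(p[180:245,290:390],(400,260),interpolation=C)
c=cv2.resize(q[230:295,230:330],(400,260),interpolation=C)
e=cv2.resize(q[140:205,230:330],(400,260),interpolation=C)
cv2.imwrite('pics/f.png',np.vstack([np.hstack([a,b]),np.hstack([c,e])]))
P=cloud('top',d); P0=cloud('top',np.load('pics/top0.npy'))
im=p[...,::-1].astype(int); v,u=np.mgrid[:384,:512]
bl=(im[...,2]>im[...,0]+60)&(u>=330)&(u<362)&(v>=188)&(v<228); Q=P[bl]; Q=Q[abs(Q[:,2]-90)<5]
print('grip',bl.sum(),Q.mean(0),cv2.minAreaRect(Q[:,:2].astype(np.float32)))"
```

```text
27.8667 [475.9466 -49.7894 233.7619]
grip 62 [ 560.7277 -238.3761   90.1115] ((560.660400390625, -237.60406494140625), (8.814152717590332, 57.498146057128906), 89.2838134765625)
```

View pics/f.png

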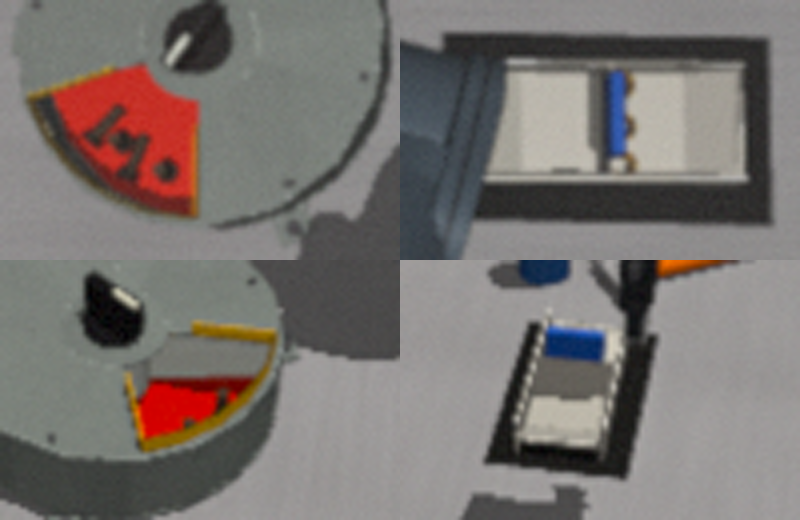

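The final view shows four bolts on the red floor: two lying and two standing. Red fills the window, the tote is level on the mat with its bolt bay empty, and three bushes are in their own bay. The arm is clear, so I'm handing in.

```bash
python3 -c "
from plant import *
print(hand_in())"
```

```text
the job is handed in; nothing more can be done
None
```

The job was handed in at about 28 s (no verdict was returned): red fills the window, the four bolts are in the red compartment, and the tote is upright on its mat with the three bushes in their own bay.

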